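Line up the first-aid things by height on the peg board's shelf strip

TASK

Stand the safety-pin tin, salve jar, pill bottle and torch on the four blue marks of the white shelf strip, one centred on each mark, in order of height: the shortest next to the red end stop, the tallest at the far end. Keep each upright as it stands now, set it down gently instead of dropping it, and leave the glass magnifier where it lies.

Things in the scene. Friction and masses are not known exactly. Their poses are not given: they have to be found in the camera images.
- pin_tin: Flat round steel safety-pin tin, 36 mm high, 48 mm across (lid 50 mm, upper 12 mm). Stands upright on the table. Origin: centre of its underside; z up. About 70 g.
- salve_jar: Round white salve jar with a green screw lid, 56 mm high in all, 45 mm across (lid 47 mm, upper 18 mm). Stands upright. Origin: centre of its underside; z up. About 80 g.
- pill_bottle: Round orange pill bottle with a pale label and white cap, 78 mm high in all, 42 mm across (cap 44 mm, upper 20 mm). Stands upright. Origin: centre of its underside; z up. About 80 g.
- torch: White plastic torch standing on its lens, 104 mm high. The head at the bottom is 47 mm across up to 30 mm, tapering to the 34 mm round barrel from 42 mm up; black end cap (34 mm) on top. Origin: centre of its underside (the lens face); z up. About 110 g.
- strip: White-painted plywood shelf strip lying fixed on the table at any angle, 300 x 70 mm, 12 mm thick, with four blue round marks in a row and a red end stop (20 mm wide, 70 mm long, 22 mm above the table) across one end. Origin: on the table under the middle of the row of marks; x runs along the strip away from the red stop (the stop is centred at x = -150 mm, the strip ends at x = +140 mm), y across it, z up.
- magnifier: Glass magnifier lying flat among the things: dark rim 64 mm across, 12 mm high, and a black handle 13 mm thick. Origin: on the table, between lens and handle; x points along the handle. The rim's centre is at x = -33 mm, the handle ends at x = +68 mm. A bystander.
- mark_1: Round blue mark, 54 mm across, painted flat on the strip: the one next to the red stop, 70 mm from its neighbour. Its centre is 45 mm from the middle of the red stop. Origin: the mark's centre on the strip's upper face (12 mm above the table); x as the strip's x.
- mark_2: Round blue mark, 54 mm across, painted flat on the strip: the one second from the red stop, 70 mm from its neighbour. Its centre is 115 mm from the middle of the red stop. Origin: the mark's centre on the strip's upper face (12 mm above the table); x as the strip's x.
- mark_3: Round blue mark, 54 mm across, painted flat on the strip: the one third from the red stop, 70 mm from its neighbour. Its centre is 185 mm from the middle of the red stop. Origin: the mark's centre on the strip's upper face (12 mm above the table); x as the strip's x.
- mark_4: Round blue mark, 54 mm across, painted flat on the strip: the one farthest from the red stop, 70 mm from its neighbour. Its centre is 255 mm from the middle of the red stop. Origin: the mark's centre on the strip's upper face (12 mm above the table); x as the strip's x.
Mind the look-alikes: they are no part of the job. What is shaped like the salve_jar but brown or yellow is not meant.

How it is judged:
By the outcome, as a careful person would: the job done as asked, in the order asked, and still so for the second after the job is handed in, with the robot touching nothing.
It also fails if it takes over 120 s, if anything falls off the work surface, if the arm or the gripper's body presses on something with over 40 N, if the wrist force passes 120 N, or if a joint passes its speed limit or range.

ROBOT

A 6-joint arm with a two-finger parallel gripper is mounted at the origin on the work surface. World frame = base frame: x ahead of the robot, y to its left, z up, the work surface at z = 0. Lengths are in m, angles in rad, forces in N, time in s.
With the tool pointing down it reaches from about 0.275 to 1 m from the base axis. Payload 8.4 kg.
Tool frame: the origin (TCP) lies on the centre line of the jaws, within the pads' length; the fingertips stand 19 mm ahead of it and the grasp point (between the pads) is the TCP (robot.tip_extent is the distance from the TCP to the fingertips, in m); z points along the fingers, y is the direction in which the jaws open and shut (so a half turn about z gives the same grasp; the last joint's range is limited). The gripper opens to 85 mm and grips with 20 to 120 N. Pads are 22 mm wide; open, the fingers measure 114 mm over their backs; the gripper's body (76 mm by 85 mm) begins 54 mm behind the grasp point. The pads swing forward as they close: fully open they stand 13 mm farther back than shut.
Start: joints at [-1.185, 0.353, 1.633, -0, 1.155, -0.002], TCP at [0.236, -0.579, 0.25] pointing down, gripper open.
Joint ranges: [-2.63, 2.63], [-0.92, 2.1], [0.06, 2.66], [-1.3, 4.44], [0, 2.69], [-3.02, 3.02]. Speed limits (rad/s): [2.22, 2.22, 2.79, 3.14, 3.14, 3.14].

INTERFACE

Orientations are given as a rotation vector (axis times angle).
In Python, from plant import robot gives the robot as it stands. The module is installed in compiled form; this text tells all that it offers.
- The arm moves only by the shell command python3 -m jog 'ROWS' [FORCE]. ROWS is JSON, a list of rows, each an object of numbers: "gripper": the finger opening in m, from 0 to 0.0854; "tx", "ty", "tz": the shift along the tool's x, y, z in m; "spin": the turn about the tool's z in degrees. In form: [{"gripper": .., "tx": .., "ty": .., "tz": .., "spin": ..}, ...]. A call has 1 to 12 rows; each row is the pose to reach, as a shift and turn from the pose measured when the call began, along the tool's axes at that moment; what a row does not reach only later rows make up. A row lasts 1/8 s, in which the tool goes at most 62.5 mm and 10.7 degrees, less where a joint would pass 70% of its speed; a pose out of reach is approached as far as the arm can. A call with a gripper value outside its range is refused whole. The fingers move at their own pace and stop on an object; FORCE is the grip in N (left out, the last holds). Time passes only in rows, so rows that repeat a pose let the fingers close. It gives the time, the measured TCP pose, the force and the opening at its end, in the units of the state.
- robot.sense(): the state, without advancing time (a new reading comes with each control period).
- robot.get_image(name): name is "side" or "top" or "wrist"; returns a dict with "color" (420x560x3 uint8, blue, green, red), "z_map" (420x560 float32, m along the optical axis (not along the pixel's ray), 0 where there is no reading), "camera_matrix" (3x3 intrinsics, pixels), "extrinsics" (4x4, takes a point from camera to world coordinates). Camera axes: x right, y down, z forward; pixel columns grow to the right and rows downward; lengths in m; the calibration is good to about 2 mm. A picture is of the moment at which its call begins.
- robot.sign_off(): hands the job in, once; it reports no verdict.
Trained networks look in a picture, given as the dict that the camera call returned (one of the last four; its "shot" number tells which), for a name from the list of things; names that differ only in an ending like _2 or _b are one class to them, and where a whole thing is asked for, a point or a joint stands for the part that bears it (a point fixed in the world has none). Each returns a list of dicts, best first, with "score" (0 to 1); they miss things now and then, are a little off and sometimes report something else, mostly with a low value. They report only what shows in the picture. A call takes as long as a camera call. They do not tell look-alikes from the thing itself.
- robot.recognise(picture, target): "box" ([left, top, right, bottom] in pixels, round what is visible of it).
- robot.trace(picture, target): "region" (420x560 bool, what is visible of it) and "box" ([left, top, right, bottom] in pixels, round what is visible of it).
- robot.mark_of(picture, target): "at" ([column, row] in pixels: a listed point, or the origin of a listed thing).
The state is a dict: "clock": time; "joints": joint angles; "dq": joint speeds; "joint_torque": joint torques, N m; "eef_pos": TCP position; "orientation": TCP orientation; "ft_force": force on the tool from outside, world axes, zero at the start; "moment": the same for the moment, N m; "opening": opening from 0.0 (shut) to 1.0 (fully open).
Only numpy, scipy, OpenCV 4.12 (cv2) and the standard library are available. Lean on these libraries where they do the work, as an engineer would, in place of code of your own. Each camera call takes 0.05 s, during which the arm holds its last target.

## Working session

There is one attempt and no reset: what is moved stays moved. The work goes in short steps, Python scripts to look and compute and a shell command to move; the robot and the scene stay as the last step left them, time stands still between calls to the robot, and variables do not carry over. Pictures are saved under pics/ and viewed, and the job is handed in when it is done.

```bash
mkdir -p pics; python3 - <<'E'
from plant import robot
import cv2,numpy as np
s=robot.sense();print(s)
for n in("top","side"):
    p=robot.get_image(n);cv2.imwrite(f"pics/{n}0.png",p["color"]);print(n,p["extrinsics"].round(3).tolist(),p["camera_matrix"].tolist())
E
```

```text
{'clock': 0.0, 'joints': array([-1.18538019e+00,  3.53596022e-01,  1.63413215e+00,  1.70610489e-05,
        1.15520869e+00, -2.38362835e-03]), 'dq': array([-0.0032764 , -0.00076733,  0.0007496 , -0.00116734, -0.00037734,
       -0.00037547]), 'joint_torque': array([ 3.76787328e-03, -6.05249047e+01, -3.42072415e+01, -2.56585452e-05,
        9.27085639e-03, -4.76772959e-05]), 'eef_pos': array([ 0.23619061, -0.57816762,  0.24959507]), 'orientation': array([-3.08142422e+00, -6.05079058e-01,  3.77691232e-04]), 'ft_force': array([ 0.18895825,  0.07186416, -0.56053114]), 'moment': array([-0.01042608,  0.01050171,  0.01863021]), 'opening': 0.9995191531281449}
top [[-0.019, -0.995, 0.096, 0.498], [-1.0, 0.02, 0.0, 0.014], [-0.002, -0.096, -0.995, 1.0], [0.0, 0.0, 0.0, 1.0]] [[427.9045771321071, 0.0, 273.8966761993013], [0.0, 427.9045771321071, 213.55967184546756], [0.0, 0.0, 1.0]]
side [[-0.946, -0.241, 0.219, 0.416], [-0.325, 0.72, -0.613, 0.52], [-0.01, -0.651, -0.759, 0.657], [0.0, 0.0, 0.0, 1.0]] [[404.59588745885515, 0.0, 278.97608856477717], [0.0, 404.59588745885515, 208.88264848701593], [0.0, 0.0, 1.0]]
```

View pics/top0.png

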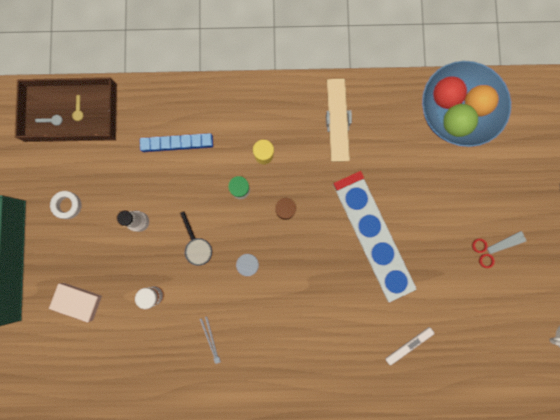

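View pics/side0.png

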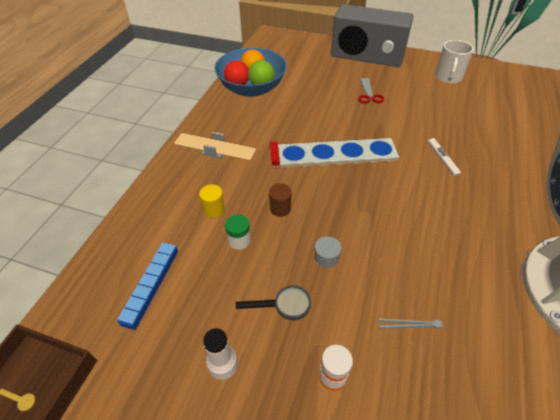

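The top view shows the torch at (128,219), the green jar at (238,187), the tin at (247,265), the pill bottle at (148,298) and the magnifier at (198,250). The marks run from (357,198) at the red end to (396,282). The brown (286,208) and yellow (263,151) jars are look-alikes.

```bash
cat > h.py <<'E'
from plant import robot
import cv2,numpy as np
from scipy.spatial.transform import Rotation as R
def cloud(p):
    z=p["z_map"];K=p["camera_matrix"];v,u=np.mgrid[:420,:560]
    c=np.stack([(u-K[0,2])/K[0,0]*z,(v-K[1,2])/K[1,1]*z,z,np.ones_like(z)],-1)
    return (c@p["extrinsics"].T)[...,:3]
H=dict(pin_tin=.036,salve_jar=.056,pill_bottle=.078,torch=.104)
def top(p,region,h):
    """circle centre of the top face at height ~h: mean of enclosing circle"""
    C=cloud(p);m=region&(p["z_map"]>0)&(abs(C[...,2]-h)<.008)
    q=C[m]
    if len(q)<8: return None
    (c,r)=cv2.minEnclosingCircle(q[:,:2].astype(np.float32))
    return np.r_[q[:,:2].mean(0),np.median(q[:,2]),c,r*2,len(q)]
def px(p,u,v,z):
    K=p["camera_matrix"];T=p["extrinsics"]
    d=T[:3,:3]@np.array([(u-K[0,2])/K[0,0],(v-K[1,2])/K[1,1],1]);o=T[:3,3]
    return o+d*(z-o[2])/d[2]
def blue(p,z=.012):
    hsv=cv2.cvtColor(p["color"],cv2.COLOR_BGR2HSV)
    m=cv2.inRange(hsv,(100,150,80),(125,255,255))
    n,l,st,ce=cv2.connectedComponentsWithStats(m)
    return [(ce[i],st[i],px(p,*ce[i],z)) for i in range(1,n) if st[i,4]>60]
E
python3 - <<'E'
from h import *
np.set_printoptions(precision=4,suppress=True)
for n in("top","side"):
    p=robot.get_image(n)
    for k,h in H.items():
        for t in robot.trace(p,k)[:3]:
            print(n,k,round(t["score"],2),np.array(t["box"]).round(),top(p,t["region"],h))
    if 1:
        for c,s,w in blue(p): print(n,"blue",c,s[2:],w)
E
```

```text
top pin_tin 0.78 [234. 252. 259. 276.] [  0.4779   0.0778   0.035    0.4779   0.0779   0.0495 382.    ]
top salve_jar 0.84 [279. 200. 294. 219.] [  0.6012  -0.0099   0.055    0.6011  -0.0103   0.0447 305.    ]
top salve_jar 0.75 [228. 179. 252. 200.] [  0.6529   0.0937   0.0552   0.6534   0.0938   0.0471 344.    ]
top salve_jar 0.73 [252. 142. 273. 163.] [  0.7338   0.0375   0.0551   0.7345   0.0378   0.0462 320.    ]
top pill_bottle 0.85 [136. 288. 165. 311.] [  0.4127   0.2912   0.0767   0.413    0.292    0.0427 306.    ]
top torch 0.62 [119. 209. 149. 234.] [  0.5823   0.3301   0.1027   0.5823   0.3309   0.0339 209.    ]
top blue [356.322  198.3127] [ 20  20 323] [ 0.6253 -0.1778  0.012 ]
top blue [369.3589 225.5798] [ 20  20 326] [ 0.5612 -0.2055  0.012 ]
top blue [382.4303 253.2344] [ 20  21 337] [ 0.497  -0.2329  0.012 ]
top blue [395.814  281.3401] [ 21  22 344] [ 0.4325 -0.2606  0.012 ]
side pin_tin 0.98 [315. 237. 343. 265.] [  0.4791   0.0817   0.0374   0.4794   0.0782   0.0507 503.    ]
side salve_jar 0.84 [266. 186. 291. 217.] [  0.6024  -0.0069   0.0575   0.6039  -0.01     0.0491 350.    ]
side salve_jar 0.67 [226. 216. 248. 250.] [  0.6537   0.0971   0.0574   0.6551   0.0947   0.0478 429.    ]
side salve_jar 0.65 [200. 180. 223. 223.] [  0.735    0.0406   0.0573   0.7375   0.0376   0.0484 366.    ]
side pill_bottle 0.63 [318. 346. 354. 393.] [  0.4136   0.2952   0.0793   0.4138   0.2934   0.0444 777.    ]
side torch 0.57 [202. 330. 236. 380.] [  0.5828   0.3328   0.1052   0.584    0.3317   0.0345 468.    ]
side blue [351.5505 149.4128] [ 21  14 218] [ 0.4983 -0.2338  0.012 ]
side blue [380.564 147.872] [ 20  13 211] [ 0.4335 -0.2611  0.012 ]
side blue [322.7385 151.0872] [ 21  13 218] [ 0.5623 -0.2063  0.012 ]
side blue [293.2534 152.9095] [ 21  14 221] [ 0.6271 -0.1779  0.012 ]
side blue [149.4473 294.1505] [ 59  81 465] [0.7564 0.262  0.012 ]
```

```bash
cat >> h.py <<'E'
P=dict(tin=(.4785,.078),jar=(.654,.094),pill=(.4134,.2925),torch=(.583,.331),
 m1=(.626,-.178),m2=(.5617,-.206),m3=(.4977,-.2333),m4=(.433,-.261))
def go(name=None,z=None):
    s=robot.sense();M=R.from_rotvec(s["orientation"]).as_matrix();e=s["eef_pos"]
    g=e.copy()
    if name: g[:2]=P[name]
    if z is not None: g[2]=z
    print("t",round(s["clock"],2),"tcp",e.round(4),"open",round(s["opening"],3),"F",s["ft_force"].round(1),"tilt",np.degrees(np.arccos(-M[2,2])).round(2),"yang",np.degrees(np.arctan2(M[1,1],M[0,1])).round(2))
    print(name,z,"delta tool mm",((M.T@(g-e))*1000).round(1))
E
python3 -c "
from h import *
print(robot.tip_extent);go('tin',.13)"
```

```text
0.019
t 0.6 tcp [ 0.2363 -0.5786  0.2503] open 1.0 F [ 0.6  0.5 -0.2] tilt 0.0 yang -67.78
tin 0.13 delta tool mm [ 472.5 -516.2  120.3]
```

```bash
python3 -m jog '[{"tx":35,"ty":0},{"tx":0.08,"ty":-0.09}]' 2>&1 | tail -3 >/dev/null; python3 -c "
from h import *
go('tin',.13)"
```

```text
t 0.6 tcp [ 0.2363 -0.5786  0.2503] open 1.0 F [ 0.6  0.5 -0.2] tilt 0.0 yang -67.78
tin 0.13 delta tool mm [ 472.5 -516.2  120.3]
```

That call had a typo (35 m), and it was refused because fields were missing. The arm didn't move. From here I'll type complete rows.

```bash
python3 -m jog '[{"gripper":0.085,"tx":0.04,"ty":-0.043,"tz":0,"spin":0},{"gripper":0.085,"tx":0.08,"ty":-0.086,"tz":0,"spin":0},{"gripper":0.085,"tx":0.12,"ty":-0.13,"tz":0,"spin":0},{"gripper":0.085,"tx":0.16,"ty":-0.174,"tz":0,"spin":0},{"gripper":0.085,"tx":0.2,"ty":-0.218,"tz":0,"spin":0},{"gripper":0.085,"tx":0.24,"ty":-0.262,"tz":0,"spin":0},{"gripper":0.085,"tx":0.28,"ty":-0.305,"tz":0,"spin":0},{"gripper":0.085,"tx":0.32,"ty":-0.349,"tz":0,"spin":0},{"gripper":0.085,"tx":0.36,"ty":-0.393,"tz":0.02,"spin":0},{"gripper":0.085,"tx":0.4,"ty":-0.437,"tz":0.05,"spin":0},{"gripper":0.085,"tx":0.44,"ty":-0.48,"tz":0.08,"spin":0},{"gripper":0.085,"tx":0.4725,"ty":-0.516,"tz":0.12,"spin":0}]'; python3 -c "
from h import *
go('tin',.029)"
```

```text
clock: 2.1
eef_pos: [0.478, 0.0741, 0.1352]
orientation: [3.082, 0.606, 0.005]
ft_force: [1.1, -0.2, 0.2]
opening: 0.994
t 2.1 tcp [0.478  0.0741 0.1352] open 0.994 F [ 1.1 -0.2  0.2] tilt 0.18 yang -67.74
tin 0.029 delta tool mm [  1.6  -3.5 106.2]
```

```bash
python3 -m jog '[{"gripper":0.085,"tx":0.0015,"ty":-0.0035,"tz":0.04,"spin":0},{"gripper":0.085,"tx":0.0015,"ty":-0.0035,"tz":0.075,"spin":0},{"gripper":0.085,"tx":0.0015,"ty":-0.0035,"tz":0.095,"spin":0},{"gripper":0.085,"tx":0.0015,"ty":-0.0035,"tz":0.106,"spin":0},{"gripper":0.085,"tx":0.0015,"ty":-0.0035,"tz":0.106,"spin":0},{"gripper":0.085,"tx":0.0015,"ty":-0.0035,"tz":0.106,"spin":0},{"gripper":0.03,"tx":0.0015,"ty":-0.0035,"tz":0.106,"spin":0},{"gripper":0.03,"tx":0.0015,"ty":-0.0035,"tz":0.106,"spin":0},{"gripper":0.03,"tx":0.0015,"ty":-0.0035,"tz":0.106,"spin":0},{"gripper":0.03,"tx":0.0015,"ty":-0.0035,"tz":0.106,"spin":0},{"gripper":0.03,"tx":0.0015,"ty":-0.0035,"tz":0.106,"spin":0},{"gripper":0.03,"tx":0.0015,"ty":-0.0035,"tz":0.106,"spin":0}]' 30; python3 -c "
from h import *
go('m1',.2)"
```

```text
clock: 3.6
eef_pos: [0.4788, 0.078, 0.03]
orientation: [3.082, 0.606, 0.006]
ft_force: [-2.0, -0.2, 9.3]
opening: 0.569
t 3.6 tcp [0.4788 0.078  0.03  ] open 0.569 F [-2.  -0.2  9.3] tilt 0.23 yang -67.75
m1 0.2 delta tool mm [  40.   292.8 -169.6]
```

```bash
python3 -m jog '[{"gripper":0.03,"tx":0,"ty":0,"tz":-0.02,"spin":0},{"gripper":0.03,"tx":0,"ty":0,"tz":-0.06,"spin":0},{"gripper":0.03,"tx":0,"ty":0,"tz":-0.1,"spin":0},{"gripper":0.03,"tx":0,"ty":0.02,"tz":-0.13,"spin":0},{"gripper":0.03,"tx":0.01,"ty":0.06,"tz":-0.15,"spin":0},{"gripper":0.03,"tx":0.015,"ty":0.1,"tz":-0.15,"spin":0},{"gripper":0.03,"tx":0.02,"ty":0.14,"tz":-0.15,"spin":0},{"gripper":0.03,"tx":0.025,"ty":0.18,"tz":-0.15,"spin":0},{"gripper":0.03,"tx":0.03,"ty":0.22,"tz":-0.15,"spin":0},{"gripper":0.03,"tx":0.035,"ty":0.26,"tz":-0.14,"spin":0},{"gripper":0.03,"tx":0.04,"ty":0.293,"tz":-0.12,"spin":0},{"gripper":0.03,"tx":0.04,"ty":0.293,"tz":-0.11,"spin":0}]'; python3 - <<'E'
from h import *
p=robot.get_image("wrist");cv2.imwrite("pics/w1.png",p["color"])
p=robot.get_image("side");cv2.imwrite("pics/s1.png",p["color"])
for t in robot.trace(p,"pin_tin")[:1]:
    q=cloud(p)[t["region"]&(p["z_map"]>0)];print(t["box"],q.min(0),q.max(0))
go('m1',.043)
E
```

```text
clock: 5.1
eef_pos: [0.6265, -0.1799, 0.1393]
orientation: [3.083, 0.603, 0.006]
ft_force: [-0.7, 0.6, -1.5]
opening: 0.565
t 5.25 tcp [ 0.6252 -0.1774  0.1398] open 0.567 F [ 0.2  0.1 -0.3] tilt 0.14 yang -67.75
m1 0.043 delta tool mm [ 0.3  0.9 96.8]
```

View pics/w1.png

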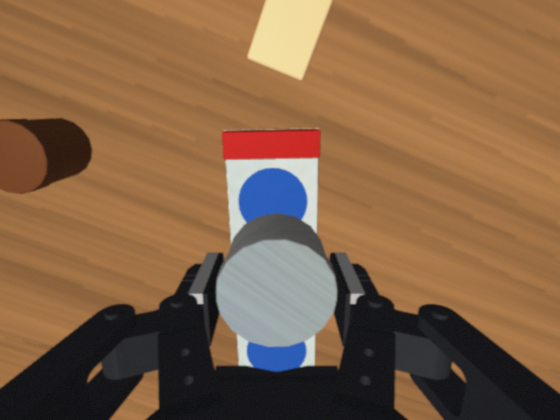

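View pics/s1.png

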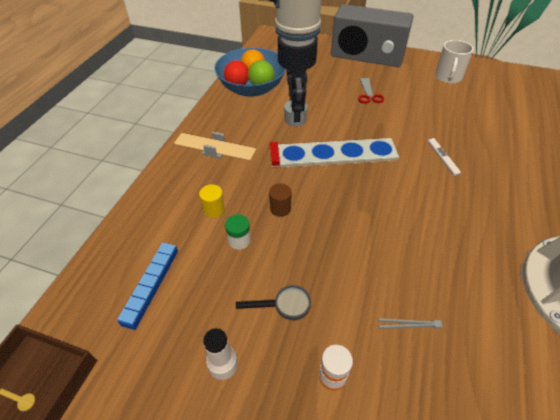

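The wrist view shows the tin held between the pads, with its top centred near (277,290), above mark 1 at (273,200). I'll check where it sits relative to the TCP.

```bash
cat >> h.py <<'E'
def held(thing,cams=("wrist",)):
    np.set_printoptions(precision=4,suppress=True)
    for cam in cams:
        p=robot.get_image(cam);s=robot.sense();e=s["eef_pos"]
        C=cloud(p)
        for t in robot.trace(p,thing)[:2]:
            q=C[t["region"]&(p["z_map"]>0)]
            if len(q)<20: continue
            zt=np.percentile(q[:,2],92);f=q[abs(q[:,2]-zt)<.004]
            c,r=cv2.minEnclosingCircle(f[:,:2].astype(np.float32))
            print(cam,round(t["score"],2),"top z",zt.round(4),"bottom z",(zt-H[thing]).round(4),"mean",f[:,:2].mean(0),"circ",np.array(c),"dia",round(2*r,4),"off TCP",(np.array(c)-e[:2]))
    return p
E
python3 - <<'E'
from h import *
p=held("pin_tin",("wrist","top"))
E
```

```text
wrist 0.94 top z 0.147 bottom z 0.111 mean [ 0.627  -0.1755] circ [ 0.6252 -0.1761] dia 0.051 off TCP [-0.0004  0.0011]
```

```bash
python3 -m jog '[{"gripper":0.03,"tx":0,"ty":0.001,"tz":0.03,"spin":0},{"gripper":0.03,"tx":0,"ty":0.001,"tz":0.06,"spin":0},{"gripper":0.03,"tx":0,"ty":0.001,"tz":0.08,"spin":0},{"gripper":0.03,"tx":0,"ty":0.001,"tz":0.09,"spin":0},{"gripper":0.03,"tx":0,"ty":0.001,"tz":0.095,"spin":0},{"gripper":0.03,"tx":0,"ty":0.001,"tz":0.0965,"spin":0},{"gripper":0.03,"tx":0,"ty":0.001,"tz":0.0965,"spin":0},{"gripper":0.03,"tx":0,"ty":0.001,"tz":0.0965,"spin":0}]'; python3 -c "
from h import *
go('m1',.042)"
```

```text
clock: 6.45
eef_pos: [0.6276, -0.1784, 0.0454]
orientation: [3.081, 0.607, 0.009]
ft_force: [0.1, -0.7, -0.8]
opening: 0.567
t 6.45 tcp [ 0.6276 -0.1784  0.0454] open 0.567 F [ 0.1 -0.7 -0.8] tilt 0.33 yang -67.71
m1 0.042 delta tool mm [-1.3 -1.   3.4]
```

```bash
python3 -m jog '[{"gripper":0.03,"tx":-0.0005,"ty":0,"tz":0.001,"spin":0},{"gripper":0.03,"tx":-0.0005,"ty":0,"tz":0.002,"spin":0},{"gripper":0.03,"tx":-0.0005,"ty":0,"tz":0.002,"spin":0}]'; python3 -c "
from h import *
go('m1',.042)
held('pin_tin')
go('m1',.042)"
```

```text
clock: 6.82
eef_pos: [0.6271, -0.1786, 0.0433]
orientation: [3.081, 0.607, 0.009]
ft_force: [0.4, 0.8, -1.1]
opening: 0.568
t 6.83 tcp [ 0.6271 -0.1786  0.0433] open 0.568 F [ 0.4  0.8 -1.1] tilt 0.32 yang -67.71
m1 0.042 delta tool mm [-0.8 -1.   1.3]
wrist 0.65 top z 0.0505 bottom z 0.0145 mean [ 0.6289 -0.1767] circ [ 0.6272 -0.1773] dia 0.0509 off TCP [0.0001 0.0012]
t 6.92 tcp [ 0.6271 -0.1786  0.0433] open 0.568 F [-0.6  0.  -1.3] tilt 0.33 yang -67.71
m1 0.042 delta tool mm [-0.8 -1.   1.3]
```

```bash
python3 -m jog '[{"gripper":0.03,"tx":-0.001,"ty":-0.0005,"tz":0.0005,"spin":0},{"gripper":0.03,"tx":-0.001,"ty":-0.0005,"tz":0.001,"spin":0},{"gripper":0.03,"tx":-0.001,"ty":-0.0005,"tz":0.0015,"spin":0},{"gripper":0.03,"tx":-0.001,"ty":-0.0005,"tz":0.0015,"spin":0}]'; python3 -c "
from h import *
go('m1',.042)"
```

```text
clock: 7.42
eef_pos: [0.626, -0.1785, 0.0421]
orientation: [3.082, 0.607, 0.009]
ft_force: [-1.9, -0.2, 3.7]
opening: 0.569
t 7.42 tcp [ 0.626  -0.1785  0.0421] open 0.569 F [-1.9 -0.2  3.7] tilt 0.32 yang -67.71
m1 0.042 delta tool mm [ 0.2 -0.4  0.1]
```

Contact at about 4 N. Release and rise.

```bash
python3 -m jog '[{"gripper":0.055,"tx":0,"ty":0,"tz":0,"spin":0},{"gripper":0.065,"tx":0,"ty":0,"tz":0,"spin":0},{"gripper":0.075,"tx":0,"ty":0,"tz":0,"spin":0},{"gripper":0.075,"tx":0,"ty":0,"tz":0,"spin":0},{"gripper":0.075,"tx":0,"ty":0,"tz":-0.01,"spin":0},{"gripper":0.075,"tx":0,"ty":0,"tz":-0.03,"spin":0},{"gripper":0.08,"tx":0,"ty":0,"tz":-0.08,"spin":0},{"gripper":0.08,"tx":0,"ty":0,"tz":-0.13,"spin":0}]'; python3 -c "
from h import *
held('pin_tin')
go('jar',.13)"
```

```text
clock: 8.43
eef_pos: [0.6253, -0.1786, 0.1749]
orientation: [3.081, 0.607, 0.01]
ft_force: [1.1, 0.2, -0.4]
opening: 0.941
wrist 0.62 top z 0.0495 bottom z 0.0135 mean [ 0.6272 -0.177 ] circ [ 0.6261 -0.1773] dia 0.0502 off TCP [-0.0025  0.0022]
t 8.53 tcp [ 0.6289 -0.1796  0.18  ] open 0.941 F [-0.6 -0.3  0.5] tilt 0.95 yang -67.71
jar 0.13 delta tool mm [ 126.4 -244.    49.7]
```

```bash
python3 -m jog '[{"gripper":0.085,"tx":0,"ty":0,"tz":0,"spin":0},{"gripper":0.085,"tx":0,"ty":0,"tz":0,"spin":0}]'; python3 -c "
from h import *
go('jar',.13)"
```

```text
clock: 8.78
eef_pos: [0.6289, -0.1796, 0.1803]
orientation: [3.076, 0.606, 0.025]
ft_force: [0.6, 0.3, -1.3]
opening: 0.994
t 8.78 tcp [ 0.6289 -0.1796  0.1803] open 0.994 F [ 0.6  0.3 -1.3] tilt 0.98 yang -67.71
jar 0.13 delta tool mm [ 126.3 -244.1   49.9]
```

```bash
python3 -m jog '[{"gripper":0.085,"tx":0.02,"ty":-0.04,"tz":-0.01,"spin":0},{"gripper":0.085,"tx":0.04,"ty":-0.08,"tz":-0.02,"spin":0},{"gripper":0.085,"tx":0.06,"ty":-0.12,"tz":-0.03,"spin":0},{"gripper":0.085,"tx":0.08,"ty":-0.16,"tz":-0.03,"spin":0},{"gripper":0.085,"tx":0.1,"ty":-0.2,"tz":-0.03,"spin":0},{"gripper":0.085,"tx":0.126,"ty":-0.244,"tz":-0.03,"spin":0},{"gripper":0.085,"tx":0.126,"ty":-0.244,"tz":-0.03,"spin":0},{"gripper":0.085,"tx":0.126,"ty":-0.244,"tz":-0.0,"spin":0},{"gripper":0.085,"tx":0.126,"ty":-0.244,"tz":0.05,"spin":0}]'; python3 -c "
from h import *
go('jar',.13)
robot.get_image('wrist');robot.get_image('wrist');
go('jar',.045)"
```

```text
clock: 9.9
eef_pos: [0.6546, 0.0932, 0.1299]
orientation: [3.076, 0.606, 0.029]
ft_force: [0.4, 0.1, -0.2]
opening: 0.996
t 9.9 tcp [0.6546 0.0932 0.1299] open 0.996 F [ 0.4  0.1 -0.2] tilt 1.12 yang -67.71
jar 0.13 delta tool mm [-0.2 -0.9 -0.1]
t 10.0 tcp [0.6495 0.0923 0.124 ] open 0.998 F [ 0.   0.3 -0.8] tilt 0.45 yang -67.73
jar 0.045 delta tool mm [ 4.5 -0.3 79. ]
```

That overshoot trick brought the tilt back down to 0.45°. Descend on the jar.

```bash
python3 -m jog '[{"gripper":0.085,"tx":0.0045,"ty":0,"tz":0,"spin":0},{"gripper":0.085,"tx":0.0045,"ty":0,"tz":0.03,"spin":0},{"gripper":0.085,"tx":0.0045,"ty":0,"tz":0.06,"spin":0},{"gripper":0.085,"tx":0.0045,"ty":0,"tz":0.075,"spin":0},{"gripper":0.085,"tx":0.0045,"ty":0,"tz":0.079,"spin":0},{"gripper":0.085,"tx":0.0045,"ty":0,"tz":0.079,"spin":0},{"gripper":0.03,"tx":0.0045,"ty":0,"tz":0.079,"spin":0},{"gripper":0.03,"tx":0.0045,"ty":0,"tz":0.079,"spin":0},{"gripper":0.03,"tx":0.0045,"ty":0,"tz":0.079,"spin":0},{"gripper":0.03,"tx":0.0045,"ty":0,"tz":0.079,"spin":0},{"gripper":0.03,"tx":0.0045,"ty":0,"tz":0.079,"spin":0},{"gripper":0.03,"tx":0.0045,"ty":0,"tz":0.079,"spin":0}]' 30; python3 -c "
from h import *
go('m2',.2)"
```

```text
clock: 11.5
eef_pos: [0.6546, 0.0938, 0.0459]
orientation: [3.077, 0.606, 0.01]
ft_force: [-1.7, 0.2, 6.1]
opening: 0.541
t 11.5 tcp [0.6546 0.0938 0.0459] open 0.541 F [-1.7  0.2  6.1] tilt 0.49 yang -67.73
m2 0.2 delta tool mm [-198.8  243.3 -153.4]
```

```bash
python3 -m jog '[{"gripper":0.03,"tx":0,"ty":0,"tz":-0.02,"spin":0},{"gripper":0.03,"tx":0,"ty":0,"tz":-0.06,"spin":0},{"gripper":0.03,"tx":0,"ty":0,"tz":-0.1,"spin":0},{"gripper":0.03,"tx":-0.02,"ty":0.02,"tz":-0.12,"spin":0},{"gripper":0.03,"tx":-0.05,"ty":0.06,"tz":-0.12,"spin":0},{"gripper":0.03,"tx":-0.08,"ty":0.1,"tz":-0.12,"spin":0},{"gripper":0.03,"tx":-0.11,"ty":0.14,"tz":-0.12,"spin":0},{"gripper":0.03,"tx":-0.14,"ty":0.18,"tz":-0.12,"spin":0},{"gripper":0.03,"tx":-0.17,"ty":0.21,"tz":-0.12,"spin":0},{"gripper":0.03,"tx":-0.199,"ty":0.243,"tz":-0.12,"spin":0},{"gripper":0.03,"tx":-0.199,"ty":0.243,"tz":-0.12,"spin":0},{"gripper":0.03,"tx":-0.199,"ty":0.243,"tz":-0.12,"spin":0}]'; python3 -c "
from h import *
held('salve_jar')
go('m2',.062)"
```

```text
clock: 13.0
eef_pos: [0.5619, -0.2058, 0.1675]
orientation: [3.077, 0.605, 0.011]
ft_force: [-0.4, 0.7, -0.1]
opening: 0.541
wrist 0.74 top z 0.1788 bottom z 0.1228 mean [ 0.5639 -0.2038] circ [ 0.5623 -0.2045] dia 0.0472 off TCP [0.0002 0.0009]
wrist 0.72 top z 0.0575 bottom z 0.0015 mean [ 0.6048 -0.0145] circ [ 0.6035 -0.0098] dia 0.0477 off TCP [0.0415 0.1956]
t 13.1 tcp [ 0.5621 -0.205   0.1671] open 0.541 F [ 0.1 -0.1 -0.3] tilt 0.51 yang -67.68
m2 0.062 delta tool mm [ -1.3   0.  105.1]
```

```bash
python3 -m jog '[{"gripper":0.03,"tx":-0.001,"ty":0,"tz":0.03,"spin":0},{"gripper":0.03,"tx":-0.001,"ty":0,"tz":0.06,"spin":0},{"gripper":0.03,"tx":-0.001,"ty":0,"tz":0.085,"spin":0},{"gripper":0.03,"tx":-0.001,"ty":0,"tz":0.1,"spin":0},{"gripper":0.03,"tx":-0.001,"ty":0,"tz":0.105,"spin":0},{"gripper":0.03,"tx":-0.001,"ty":0,"tz":0.106,"spin":0},{"gripper":0.03,"tx":-0.001,"ty":0,"tz":0.106,"spin":0},{"gripper":0.03,"tx":-0.001,"ty":0,"tz":0.106,"spin":0}]'; python3 -c "
from h import *
go('m2',.0575)"
```

```text
clock: 14.1
eef_pos: [0.5624, -0.2061, 0.0618]
orientation: [3.076, 0.607, 0.012]
ft_force: [-0.3, -0.1, -0.5]
opening: 0.537
t 14.1 tcp [ 0.5624 -0.2061  0.0618] open 0.537 F [-0.3 -0.1 -0.5] tilt 0.58 yang -67.68
m2 0.0575 delta tool mm [-0.6 -0.4  4.3]
```

```bash
python3 -m jog '[{"gripper":0.03,"tx":-0.001,"ty":0,"tz":0.001,"spin":0},{"gripper":0.03,"tx":-0.001,"ty":0,"tz":0.002,"spin":0},{"gripper":0.03,"tx":-0.001,"ty":0,"tz":0.003,"spin":0},{"gripper":0.03,"tx":-0.001,"ty":0,"tz":0.0035,"spin":0},{"gripper":0.03,"tx":-0.001,"ty":0,"tz":0.0035,"spin":0},{"gripper":0.03,"tx":-0.001,"ty":0,"tz":0.0035,"spin":0}]'; python3 -c "
from h import *
go('m2',.0575)"
```

```text
clock: 14.85
eef_pos: [0.5615, -0.2065, 0.0583]
orientation: [3.076, 0.607, 0.012]
ft_force: [-1.3, 0.3, -1.0]
opening: 0.538
t 14.85 tcp [ 0.5615 -0.2065  0.0583] open 0.538 F [-1.3  0.3 -1. ] tilt 0.58 yang -67.68
m2 0.0575 delta tool mm [ 0.3 -0.4  0.8]
```

```bash
python3 -m jog '[{"gripper":0.03,"tx":0,"ty":0,"tz":0.0005,"spin":0},{"gripper":0.03,"tx":0,"ty":0,"tz":0.001,"spin":0},{"gripper":0.03,"tx":0,"ty":0,"tz":0.001,"spin":0},{"gripper":0.03,"tx":0,"ty":0,"tz":0.001,"spin":0}]'; python3 -c "
from h import *
go('m2',.0575)"
```

```text
clock: 15.35
eef_pos: [0.5617, -0.2065, 0.0579]
orientation: [3.076, 0.607, 0.013]
ft_force: [-1.9, 0.7, 6.7]
opening: 0.539
t 15.35 tcp [ 0.5617 -0.2065  0.0579] open 0.539 F [-1.9  0.7  6.7] tilt 0.6 yang -67.68
m2 0.0575 delta tool mm [ 0.2 -0.5  0.4]
```

```bash
python3 -m jog '[{"gripper":0.052,"tx":0,"ty":0,"tz":0,"spin":0},{"gripper":0.06,"tx":0,"ty":0,"tz":0,"spin":0},{"gripper":0.07,"tx":0,"ty":0,"tz":0,"spin":0},{"gripper":0.075,"tx":0,"ty":0,"tz":0,"spin":0},{"gripper":0.075,"tx":0,"ty":0,"tz":-0.01,"spin":0},{"gripper":0.075,"tx":0,"ty":0,"tz":-0.03,"spin":0},{"gripper":0.08,"tx":0,"ty":0,"tz":-0.07,"spin":0},{"gripper":0.08,"tx":0,"ty":0,"tz":-0.1,"spin":0},{"gripper":0.08,"tx":0,"ty":0,"tz":-0.12,"spin":0},{"gripper":0.08,"tx":0,"ty":0,"tz":-0.12,"spin":0},{"gripper":0.08,"tx":0,"ty":0,"tz":-0.12,"spin":0}]'; python3 -c "
from h import *
held('salve_jar');held('pin_tin')
go('pill',.16)"
```

```text
clock: 16.73
eef_pos: [0.5603, -0.2058, 0.1779]
orientation: [3.076, 0.607, 0.013]
ft_force: [-0.1, -0.3, -0.2]
opening: 0.936
wrist 0.92 top z 0.0695 bottom z 0.0135 mean [ 0.5629 -0.205 ] circ [ 0.5621 -0.2052] dia 0.0468 off TCP [0.002  0.0005]
wrist 0.65 top z 0.0575 bottom z 0.0015 mean [ 0.6043 -0.0112] circ [ 0.6034 -0.0102] dia 0.0477 off TCP [0.0434 0.1955]
wrist 0.93 top z 0.0497 bottom z 0.0137 mean [ 0.6265 -0.1771] circ [ 0.6262 -0.1774] dia 0.0499 off TCP [0.0662 0.0283]
wrist 0.44 top z 0.0142 bottom z -0.0218 mean [ 0.4345 -0.2586] circ [ 0.4339 -0.259 ] dia 0.0567 off TCP [-0.1262 -0.0533]
t 16.93 tcp [ 0.5601 -0.2057  0.177 ] open 0.937 F [-1.   0.4 -0.5] tilt 0.51 yang -67.68
pill 0.16 delta tool mm [  53.5 -516.7   13.7]
```

Jar set within about 1 mm of the mark. Now on to the pill bottle.

```bash
python3 -m jog '[{"gripper":0.085,"tx":0.005,"ty":-0.05,"tz":0,"spin":0},{"gripper":0.085,"tx":0.01,"ty":-0.1,"tz":0,"spin":0},{"gripper":0.085,"tx":0.015,"ty":-0.15,"tz":0,"spin":0},{"gripper":0.085,"tx":0.02,"ty":-0.2,"tz":0,"spin":0},{"gripper":0.085,"tx":0.025,"ty":-0.25,"tz":0,"spin":0},{"gripper":0.085,"tx":0.03,"ty":-0.3,"tz":0,"spin":0},{"gripper":0.085,"tx":0.035,"ty":-0.35,"tz":0,"spin":0},{"gripper":0.085,"tx":0.04,"ty":-0.4,"tz":0,"spin":0},{"gripper":0.085,"tx":0.045,"ty":-0.45,"tz":0,"spin":0},{"gripper":0.085,"tx":0.0535,"ty":-0.516,"tz":0,"spin":0},{"gripper":0.085,"tx":0.0535,"ty":-0.516,"tz":0,"spin":0},{"gripper":0.085,"tx":0.0535,"ty":-0.516,"tz":0,"spin":0}]'; python3 -c "
from h import *
p=held('pill_bottle');cv2.imwrite('pics/w2.png',p['color'])
go('pill',.064)"
```

```text
clock: 18.42
eef_pos: [0.4132, 0.2918, 0.1731]
orientation: [3.075, 0.609, 0.009]
ft_force: [0.1, -1.2, 0.0]
opening: 0.992
wrist 0.89 top z 0.0795 bottom z 0.0015 mean [0.414  0.2949] circ [0.4131 0.2944] dia 0.0439 off TCP [-0.0004  0.0033]
t 18.52 tcp [0.4137 0.2908 0.1733] open 0.993 F [ 0.2 -0.3  0.5] tilt 0.5 yang -67.72
pill 0.064 delta tool mm [ -0.1  -2.5 109.3]
```

View pics/w2.png

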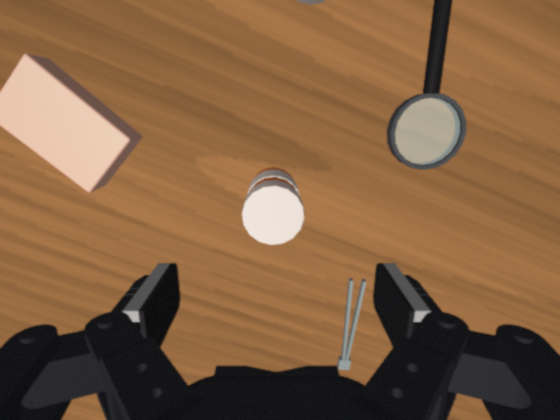

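The bottle cap at (273,215) lies midway between the pads, with the magnifier rim (427,130) well clear.

```bash
python3 -m jog '[{"gripper":0.085,"tx":0,"ty":-0.003,"tz":0.03,"spin":0},{"gripper":0.085,"tx":0,"ty":-0.003,"tz":0.06,"spin":0},{"gripper":0.085,"tx":0,"ty":-0.003,"tz":0.09,"spin":0},{"gripper":0.085,"tx":0,"ty":-0.003,"tz":0.105,"spin":0},{"gripper":0.085,"tx":0,"ty":-0.003,"tz":0.109,"spin":0},{"gripper":0.085,"tx":0,"ty":-0.003,"tz":0.109,"spin":0},{"gripper":0.03,"tx":0,"ty":-0.003,"tz":0.109,"spin":0},{"gripper":0.03,"tx":0,"ty":-0.003,"tz":0.109,"spin":0},{"gripper":0.03,"tx":0,"ty":-0.003,"tz":0.109,"spin":0},{"gripper":0.03,"tx":0,"ty":-0.003,"tz":0.109,"spin":0},{"gripper":0.03,"tx":0,"ty":-0.003,"tz":0.109,"spin":0},{"gripper":0.03,"tx":0,"ty":-0.003,"tz":0.109,"spin":0}]' 30; python3 -c "
from h import *
go('m3',.2)"
```

```text
clock: 20.02
eef_pos: [0.4137, 0.2933, 0.065]
orientation: [3.076, 0.606, 0.011]
ft_force: [-0.4, -0.3, 6.5]
opening: 0.507
t 20.02 tcp [0.4137 0.2933 0.065 ] open 0.507 F [-0.4 -0.3  6.5] tilt 0.53 yang -67.71
m3 0.2 delta tool mm [-121.2  520.1 -131.9]
```

```bash
python3 -m jog '[{"gripper":0.03,"tx":0,"ty":0,"tz":-0.02,"spin":0},{"gripper":0.03,"tx":0,"ty":0,"tz":-0.06,"spin":0},{"gripper":0.03,"tx":0,"ty":0,"tz":-0.1,"spin":0},{"gripper":0.03,"tx":0,"ty":0.02,"tz":-0.13,"spin":0},{"gripper":0.03,"tx":-0.01,"ty":0.06,"tz":-0.13,"spin":0},{"gripper":0.03,"tx":-0.02,"ty":0.1,"tz":-0.13,"spin":0},{"gripper":0.03,"tx":-0.03,"ty":0.14,"tz":-0.13,"spin":0},{"gripper":0.03,"tx":-0.04,"ty":0.18,"tz":-0.13,"spin":0},{"gripper":0.03,"tx":-0.05,"ty":0.22,"tz":-0.13,"spin":0},{"gripper":0.03,"tx":-0.06,"ty":0.26,"tz":-0.13,"spin":0},{"gripper":0.03,"tx":-0.06,"ty":0.26,"tz":-0.13,"spin":0},{"gripper":0.03,"tx":-0.06,"ty":0.26,"tz":-0.13,"spin":0}]'; python3 -c "
from h import *
go('m3',.2)"
```

```text
clock: 21.52
eef_pos: [0.4556, 0.0308, 0.1965]
orientation: [3.077, 0.605, 0.011]
ft_force: [-0.6, 0.4, -1.0]
opening: 0.502
t 21.52 tcp [0.4556 0.0308 0.1965] open 0.502 F [-0.6  0.4 -1. ] tilt 0.51 yang -67.76
m3 0.2 delta tool mm [-60.9 260.4  -2. ]
```

```bash
python3 -m jog '[{"gripper":0.03,"tx":-0.01,"ty":0.04,"tz":0,"spin":0},{"gripper":0.03,"tx":-0.02,"ty":0.08,"tz":0,"spin":0},{"gripper":0.03,"tx":-0.03,"ty":0.12,"tz":0,"spin":0},{"gripper":0.03,"tx":-0.04,"ty":0.16,"tz":0,"spin":0},{"gripper":0.03,"tx":-0.05,"ty":0.2,"tz":0,"spin":0},{"gripper":0.03,"tx":-0.057,"ty":0.24,"tz":0,"spin":0},{"gripper":0.03,"tx":-0.061,"ty":0.2605,"tz":0,"spin":0},{"gripper":0.03,"tx":-0.061,"ty":0.2605,"tz":0.03,"spin":0},{"gripper":0.03,"tx":-0.061,"ty":0.2605,"tz":0.06,"spin":0},{"gripper":0.03,"tx":-0.061,"ty":0.2605,"tz":0.08,"spin":0},{"gripper":0.03,"tx":-0.061,"ty":0.2605,"tz":0.08,"spin":0},{"gripper":0.03,"tx":-0.061,"ty":0.2605,"tz":0.08,"spin":0}]'; python3 -c "
from h import *
p=held('pill_bottle')
cv2.imwrite('pics/w3.png',p['color'])
go('m3',.08)"
```

```text
clock: 23.02
eef_pos: [0.4989, -0.2332, 0.1186]
orientation: [3.077, 0.606, 0.011]
ft_force: [0.8, -0.2, -1.3]
opening: 0.505
wrist 0.89 top z 0.1329 bottom z 0.0549 mean [ 0.5001 -0.2315] circ [ 0.4983 -0.2321] dia 0.045 off TCP [-0.0007  0.0014]
t 23.12 tcp [ 0.499  -0.2337  0.119 ] open 0.505 F [ 0.2  0.2 -0.9] tilt 0.6 yang -67.73
m3 0.08 delta tool mm [-1.3 -1.1 39. ]
```

View pics/w3.png

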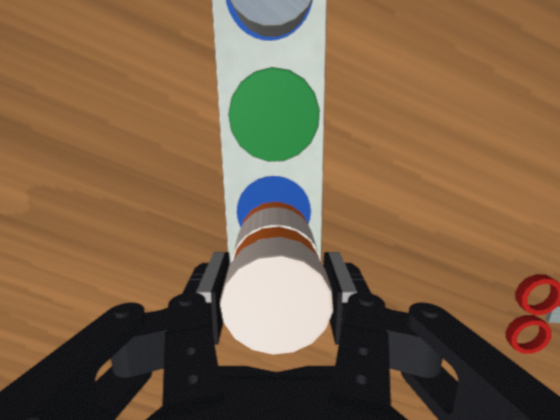

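The bottle (275,300) is held upright in line with the strip. The jar (274,114) and tin stand on their marks. Lowering.

```bash
python3 -m jog '[{"gripper":0.03,"tx":-0.001,"ty":-0.0005,"tz":0.01,"spin":0},{"gripper":0.03,"tx":-0.001,"ty":-0.0005,"tz":0.025,"spin":0},{"gripper":0.03,"tx":-0.001,"ty":-0.0005,"tz":0.035,"spin":0},{"gripper":0.03,"tx":-0.001,"ty":-0.0005,"tz":0.039,"spin":0},{"gripper":0.03,"tx":-0.001,"ty":-0.0005,"tz":0.04,"spin":0},{"gripper":0.03,"tx":-0.001,"ty":-0.0005,"tz":0.041,"spin":0},{"gripper":0.03,"tx":-0.001,"ty":-0.0005,"tz":0.041,"spin":0},{"gripper":0.03,"tx":-0.001,"ty":-0.0005,"tz":0.041,"spin":0}]'; python3 -c "
from h import *
go('m3',.077)"
```

```text
clock: 24.12
eef_pos: [0.4984, -0.2338, 0.0782]
orientation: [3.076, 0.605, 0.013]
ft_force: [-0.5, -0.1, -1.1]
opening: 0.509
t 24.12 tcp [ 0.4984 -0.2338  0.0782] open 0.509 F [-0.5 -0.1 -1.1] tilt 0.62 yang -67.73
m3 0.077 delta tool mm [-0.5 -0.7  1.2]
```

```bash
python3 -m jog '[{"gripper":0.03,"tx":-0.0005,"ty":-0.0005,"tz":0.0005,"spin":0},{"gripper":0.03,"tx":-0.0005,"ty":-0.0005,"tz":0.001,"spin":0},{"gripper":0.03,"tx":-0.0005,"ty":-0.0005,"tz":0.0013,"spin":0},{"gripper":0.03,"tx":-0.0005,"ty":-0.0005,"tz":0.0013,"spin":0}]'; python3 -c "
from h import *
go('m3',.077)"
```

```text
clock: 24.62
eef_pos: [0.4978, -0.2335, 0.077]
orientation: [3.076, 0.605, 0.013]
ft_force: [-0.1, 0.4, 0.7]
opening: 0.506
t 24.62 tcp [ 0.4978 -0.2335  0.077 ] open 0.506 F [-0.1  0.4  0.7] tilt 0.63 yang -67.74
m3 0.077 delta tool mm [-0.  -0.3  0. ]
```

```bash
python3 -m jog '[{"gripper":0.03,"tx":0,"ty":0,"tz":0.0006,"spin":0},{"gripper":0.03,"tx":0,"ty":0,"tz":0.0006,"spin":0},{"gripper":0.03,"tx":0,"ty":0,"tz":0.0006,"spin":0}]'; python3 -c "
from h import *
go('m3',.077)"
```

```text
clock: 25.0
eef_pos: [0.498, -0.2335, 0.077]
orientation: [3.076, 0.605, 0.014]
ft_force: [-2.0, 1.5, 7.2]
opening: 0.502
t 25.0 tcp [ 0.498  -0.2335  0.077 ] open 0.502 F [-2.   1.5  7.2] tilt 0.64 yang -67.74
m3 0.077 delta tool mm [-0.2 -0.3 -0. ]
```

```bash
python3 -m jog '[{"gripper":0.05,"tx":0,"ty":0,"tz":0,"spin":0},{"gripper":0.06,"tx":0,"ty":0,"tz":0,"spin":0},{"gripper":0.07,"tx":0,"ty":0,"tz":0,"spin":0},{"gripper":0.075,"tx":0,"ty":0,"tz":0,"spin":0},{"gripper":0.075,"tx":0,"ty":0,"tz":-0.01,"spin":0},{"gripper":0.075,"tx":0,"ty":0,"tz":-0.03,"spin":0},{"gripper":0.08,"tx":0,"ty":0,"tz":-0.07,"spin":0},{"gripper":0.08,"tx":0,"ty":0,"tz":-0.1,"spin":0},{"gripper":0.08,"tx":0,"ty":0,"tz":-0.12,"spin":0},{"gripper":0.08,"tx":0,"ty":0,"tz":-0.12,"spin":0},{"gripper":0.08,"tx":0,"ty":0,"tz":-0.12,"spin":0}]'; python3 -c "
from h import *
held('pill_bottle');held('salve_jar')
go('torch',.2)"
```

```text
clock: 26.38
eef_pos: [0.4964, -0.2327, 0.1965]
orientation: [3.076, 0.605, 0.013]
ft_force: [-0.4, -0.2, -1.4]
opening: 0.935
wrist 0.96 top z 0.0915 bottom z 0.0135 mean [ 0.4986 -0.2316] circ [ 0.4979 -0.2316] dia 0.044 off TCP [0.0017 0.001 ]
wrist 0.4 top z 0.0144 bottom z -0.0636 mean [ 0.5106 -0.2233] circ [ 0.4985 -0.231 ] dia 0.0534 off TCP [0.0023 0.0016]
wrist 0.83 top z 0.0697 bottom z 0.0137 mean [ 0.5623 -0.2053] circ [ 0.5618 -0.2056] dia 0.0469 off TCP [0.0656 0.027 ]
t 26.57 tcp [ 0.4963 -0.2327  0.196 ] open 0.934 F [-0.3 -0.1 -0.1] tilt 0.55 yang -67.74
torch 0.2 delta tool mm [ 293.8 -488.8   -5.7]
```

```bash
python3 -m jog '[{"gripper":0.085,"tx":0.02,"ty":-0.04,"tz":-0.01,"spin":0},{"gripper":0.085,"tx":0.05,"ty":-0.09,"tz":-0.01,"spin":0},{"gripper":0.085,"tx":0.08,"ty":-0.14,"tz":-0.01,"spin":0},{"gripper":0.085,"tx":0.11,"ty":-0.19,"tz":-0.01,"spin":0},{"gripper":0.085,"tx":0.14,"ty":-0.24,"tz":-0.01,"spin":0},{"gripper":0.085,"tx":0.17,"ty":-0.29,"tz":-0.01,"spin":0},{"gripper":0.085,"tx":0.2,"ty":-0.34,"tz":-0.01,"spin":0},{"gripper":0.085,"tx":0.23,"ty":-0.39,"tz":-0.01,"spin":0},{"gripper":0.085,"tx":0.26,"ty":-0.44,"tz":-0.01,"spin":0},{"gripper":0.085,"tx":0.294,"ty":-0.489,"tz":-0.01,"spin":0},{"gripper":0.085,"tx":0.294,"ty":-0.489,"tz":-0.01,"spin":0},{"gripper":0.085,"tx":0.294,"ty":-0.489,"tz":-0.01,"spin":0}]'; python3 -c "
from h import *
p=held('torch');cv2.imwrite('pics/w4.png',p['color'])
go('torch',.08)"
```

```text
clock: 28.08
eef_pos: [0.5825, 0.331, 0.2032]
orientation: [3.075, 0.606, 0.009]
ft_force: [0.6, -0.9, 0.4]
opening: 1.0
wrist 0.88 top z 0.1052 bottom z 0.0012 mean [0.5844 0.3329] circ [0.5839 0.3326] dia 0.0338 off TCP [0.0013 0.0022]
t 28.18 tcp [0.5827 0.3301 0.2038] open 0.993 F [ 0.6 -1.   0. ] tilt 0.52 yang -67.79
torch 0.08 delta tool mm [ -0.   -1.7 123.8]
```

View pics/w4.png

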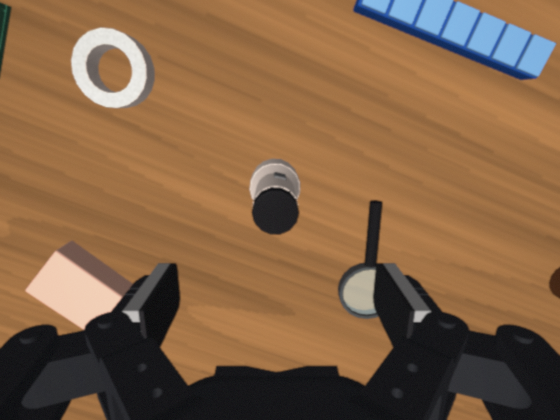

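The torch end cap (275,212) lies midway between the pads. The magnifier handle (373,235) is 13 mm high, and the fingertips stay above 60 mm.

```bash
python3 -m jog '[{"gripper":0.085,"tx":0.0005,"ty":-0.002,"tz":0.03,"spin":0},{"gripper":0.085,"tx":0.0005,"ty":-0.002,"tz":0.06,"spin":0},{"gripper":0.085,"tx":0.0005,"ty":-0.002,"tz":0.09,"spin":0},{"gripper":0.085,"tx":0.0005,"ty":-0.002,"tz":0.115,"spin":0},{"gripper":0.085,"tx":0.0005,"ty":-0.002,"tz":0.122,"spin":0},{"gripper":0.06,"tx":0.0005,"ty":-0.002,"tz":0.122,"spin":0},{"gripper":0.045,"tx":0.0005,"ty":-0.002,"tz":0.122,"spin":0},{"gripper":0.02,"tx":0.0005,"ty":-0.002,"tz":0.122,"spin":0},{"gripper":0.02,"tx":0.0005,"ty":-0.002,"tz":0.122,"spin":0},{"gripper":0.02,"tx":0.0005,"ty":-0.002,"tz":0.122,"spin":0},{"gripper":0.02,"tx":0.0005,"ty":-0.002,"tz":0.122,"spin":0},{"gripper":0.02,"tx":0.0005,"ty":-0.002,"tz":0.122,"spin":0}]' 35; python3 -c "
from h import *
go('m4',.24)"
```

```text
clock: 29.68
eef_pos: [0.584, 0.3319, 0.0832]
orientation: [3.077, 0.604, 0.013]
ft_force: [-0.4, -0.8, 6.7]
opening: 0.387
t 29.68 tcp [0.584  0.3319 0.0832] open 0.387 F [-0.4 -0.8  6.7] tilt 0.58 yang -67.78
m4 0.24 delta tool mm [-362.9  492.9 -155.6]
```

```bash
python3 -m jog '[{"gripper":0.02,"tx":0,"ty":0,"tz":-0.02,"spin":0},{"gripper":0.02,"tx":0,"ty":0,"tz":-0.06,"spin":0},{"gripper":0.02,"tx":0,"ty":0,"tz":-0.1,"spin":0},{"gripper":0.02,"tx":-0.01,"ty":0.015,"tz":-0.14,"spin":0},{"gripper":0.02,"tx":-0.035,"ty":0.045,"tz":-0.16,"spin":0},{"gripper":0.02,"tx":-0.06,"ty":0.08,"tz":-0.16,"spin":0},{"gripper":0.02,"tx":-0.085,"ty":0.115,"tz":-0.16,"spin":0},{"gripper":0.02,"tx":-0.11,"ty":0.15,"tz":-0.16,"spin":0},{"gripper":0.02,"tx":-0.135,"ty":0.185,"tz":-0.16,"spin":0},{"gripper":0.02,"tx":-0.16,"ty":0.22,"tz":-0.16,"spin":0},{"gripper":0.02,"tx":-0.16,"ty":0.22,"tz":-0.16,"spin":0},{"gripper":0.02,"tx":-0.16,"ty":0.22,"tz":-0.16,"spin":0}]'; python3 -c "
from h import *
go('m4',.24)"
```

```text
clock: 31.18
eef_pos: [0.518, 0.0686, 0.2448]
orientation: [3.077, 0.603, 0.015]
ft_force: [0.2, -1.1, -0.6]
opening: 0.392
t 31.18 tcp [0.518  0.0686 0.2448] open 0.392 F [ 0.2 -1.1 -0.6] tilt 0.65 yang -67.82
m4 0.24 delta tool mm [-203.2  273.1    5.1]
```

```bash
python3 -m jog '[{"gripper":0.02,"tx":-0.015,"ty":0.02,"tz":0,"spin":0},{"gripper":0.02,"tx":-0.04,"ty":0.055,"tz":0,"spin":0},{"gripper":0.02,"tx":-0.07,"ty":0.095,"tz":0,"spin":0},{"gripper":0.02,"tx":-0.1,"ty":0.135,"tz":0,"spin":0},{"gripper":0.02,"tx":-0.13,"ty":0.175,"tz":0,"spin":0},{"gripper":0.02,"tx":-0.16,"ty":0.215,"tz":0,"spin":0},{"gripper":0.02,"tx":-0.185,"ty":0.25,"tz":0,"spin":0},{"gripper":0.02,"tx":-0.203,"ty":0.273,"tz":0,"spin":0},{"gripper":0.02,"tx":-0.203,"ty":0.273,"tz":0,"spin":0},{"gripper":0.02,"tx":-0.203,"ty":0.273,"tz":0.03,"spin":0},{"gripper":0.02,"tx":-0.203,"ty":0.273,"tz":0.06,"spin":0},{"gripper":0.02,"tx":-0.203,"ty":0.273,"tz":0.06,"spin":0}]'; python3 -m jog '[{"gripper":0.02,"tx":0,"ty":0,"tz":0,"spin":0}]' ; python3 -c "
from h import *
p=held('torch');cv2.imwrite('pics/w5.png',p['color'])
go('m4',.097)"
```

```text
clock: 32.67
eef_pos: [0.4333, -0.2591, 0.1836]
orientation: [3.08, 0.606, 0.011]
ft_force: [-0.6, 0.4, -0.2]
opening: 0.388
clock: 32.8
eef_pos: [0.4343, -0.2586, 0.1846]
orientation: [3.079, 0.607, 0.012]
ft_force: [-0.4, -0.1, -1.9]
opening: 0.389
wrist 0.82 top z 0.2067 bottom z 0.1027 mean [ 0.4354 -0.2569] circ [ 0.4339 -0.2572] dia 0.0348 off TCP [-0.0003  0.0014]
t 32.9 tcp [ 0.4342 -0.2588  0.1848] open 0.389 F [ 0.9 -0.6 -0.5] tilt 0.51 yang -67.69
m4 0.097 delta tool mm [-2.6  1.1 87.8]
```

View pics/w5.png

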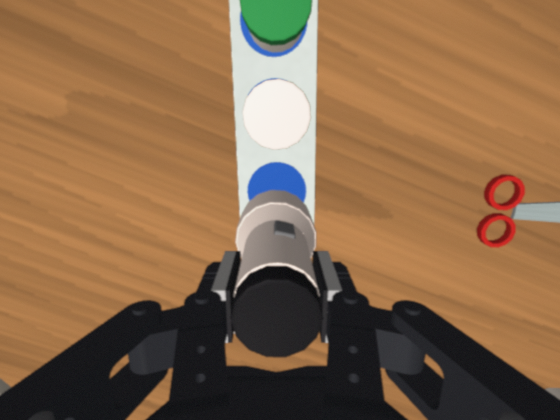

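The torch is held upright (275,310). The bottle (276,114) and jar stand on their marks. Lowering.

```bash
python3 -m jog '[{"gripper":0.02,"tx":-0.002,"ty":0.001,"tz":0.015,"spin":0},{"gripper":0.02,"tx":-0.002,"ty":0.001,"tz":0.035,"spin":0},{"gripper":0.02,"tx":-0.002,"ty":0.001,"tz":0.055,"spin":0},{"gripper":0.02,"tx":-0.002,"ty":0.001,"tz":0.072,"spin":0},{"gripper":0.02,"tx":-0.002,"ty":0.001,"tz":0.081,"spin":0},{"gripper":0.02,"tx":-0.002,"ty":0.001,"tz":0.084,"spin":0},{"gripper":0.02,"tx":-0.002,"ty":0.001,"tz":0.085,"spin":0},{"gripper":0.02,"tx":-0.002,"ty":0.001,"tz":0.085,"spin":0},{"gripper":0.02,"tx":-0.002,"ty":0.001,"tz":0.085,"spin":0}]'; python3 -c "
from h import *
go('m4',.0952)"
```

```text
clock: 34.02
eef_pos: [0.4337, -0.2608, 0.1002]
orientation: [3.078, 0.607, 0.014]
ft_force: [0.0, 0.2, -1.0]
opening: 0.385
t 34.02 tcp [ 0.4337 -0.2608  0.1002] open 0.385 F [ 0.   0.2 -1. ] tilt 0.56 yang -67.69
m4 0.0952 delta tool mm [-0.7 -0.1  5. ]
```

```bash
python3 -m jog '[{"gripper":0.02,"tx":-0.0005,"ty":0,"tz":0.0015,"spin":0},{"gripper":0.02,"tx":-0.0005,"ty":0,"tz":0.003,"spin":0},{"gripper":0.02,"tx":-0.0005,"ty":0,"tz":0.004,"spin":0},{"gripper":0.02,"tx":-0.0005,"ty":0,"tz":0.0045,"spin":0},{"gripper":0.02,"tx":-0.0005,"ty":0,"tz":0.0045,"spin":0},{"gripper":0.02,"tx":-0.0005,"ty":0,"tz":0.0045,"spin":0}]'; python3 -c "
from h import *
go('m4',.0952)"
```

```text
clock: 34.78
eef_pos: [0.4333, -0.261, 0.0957]
orientation: [3.078, 0.607, 0.014]
ft_force: [0.2, -0.0, -0.9]
opening: 0.391
t 34.77 tcp [ 0.4333 -0.261   0.0957] open 0.391 F [ 0.2 -0.  -0.9] tilt 0.56 yang -67.69
m4 0.0952 delta tool mm [-0.3 -0.2  0.5]
```

```bash
python3 -m jog '[{"gripper":0.02,"tx":0,"ty":0,"tz":0.0005,"spin":0},{"gripper":0.02,"tx":0,"ty":0,"tz":0.0009,"spin":0},{"gripper":0.02,"tx":0,"ty":0,"tz":0.0009,"spin":0},{"gripper":0.02,"tx":0,"ty":0,"tz":0.0009,"spin":0}]'; python3 -c "
from h import *
go('m4',.0952)"
```

```text
clock: 35.28
eef_pos: [0.4335, -0.2611, 0.0951]
orientation: [3.078, 0.607, 0.014]
ft_force: [-0.5, 1.4, 5.7]
opening: 0.387
t 35.27 tcp [ 0.4335 -0.2611  0.0951] open 0.387 F [-0.5  1.4  5.7] tilt 0.58 yang -67.7
m4 0.0952 delta tool mm [-0.4 -0.3 -0.1]
```

Contact. Release, rise and back off.

```bash
python3 -m jog '[{"gripper":0.04,"tx":0,"ty":0,"tz":0,"spin":0},{"gripper":0.05,"tx":0,"ty":0,"tz":0,"spin":0},{"gripper":0.06,"tx":0,"ty":0,"tz":0,"spin":0},{"gripper":0.07,"tx":0,"ty":0,"tz":0,"spin":0},{"gripper":0.07,"tx":0,"ty":0,"tz":-0.01,"spin":0},{"gripper":0.075,"tx":0,"ty":0,"tz":-0.03,"spin":0},{"gripper":0.08,"tx":0,"ty":0,"tz":-0.07,"spin":0},{"gripper":0.08,"tx":0,"ty":0,"tz":-0.11,"spin":0},{"gripper":0.08,"tx":0,"ty":0,"tz":-0.14,"spin":0},{"gripper":0.08,"tx":-0.05,"ty":0.02,"tz":-0.14,"spin":0},{"gripper":0.08,"tx":-0.08,"ty":0.05,"tz":-0.14,"spin":0},{"gripper":0.08,"tx":-0.08,"ty":0.05,"tz":-0.14,"spin":0}]';python3 -m jog '[{"gripper":0.08,"tx":0,"ty":0,"tz":0,"spin":0},{"gripper":0.08,"tx":0,"ty":0,"tz":0,"spin":0}]'; python3 - <<'E'
from h import *
np.set_printoptions(precision=4,suppress=True)
for n in ("side","top"):
  p=robot.get_image(n);cv2.imwrite(f"pics/{n}9.png",p["color"]);C=cloud(p)
  for (k,h),m in zip(H.items(),("m1","m2","m3","m4")):
    a=np.hypot(*np.moveaxis(C[...,:2]-P[m],-1,0))
    t=top(p,a<.04,h+.012)
    if t is not None: print(n,k,t, "err mm",((t[3:5]-P[m])*1000).round(1))
for k in H: held(k)
go()
E
```

```text
clock: 36.78
eef_pos: [0.3762, -0.3394, 0.2357]
orientation: [3.077, 0.602, 0.015]
ft_force: [-0.2, 0.2, 0.9]
opening: 0.933
clock: 37.02
eef_pos: [0.3764, -0.3388, 0.2359]
orientation: [3.077, 0.603, 0.015]
ft_force: [0.3, 0.7, 0.1]
opening: 0.938
side pin_tin [  0.6259  -0.1743   0.0495   0.6278  -0.1783   0.0529 294.    ] err mm [ 1.8 -0.3]
side salve_jar [  0.562   -0.2019   0.0693   0.5622  -0.2059   0.0487 265.    ] err mm [0.5 0.1]
side pill_bottle [  0.4982  -0.2281   0.0912   0.4981  -0.2325   0.0459 250.    ] err mm [0.4 0.8]
side torch [  0.4342  -0.2567   0.1169   0.4352  -0.2598   0.0368 164.    ] err mm [2.2 1.2]
top pin_tin [  0.6246  -0.1778   0.0476   0.6248  -0.1784   0.0501 389.    ] err mm [-1.2 -0.4]
top salve_jar [  0.5605  -0.2054   0.0673   0.5608  -0.2059   0.0472 361.    ] err mm [-0.9  0.1]
top pill_bottle [  0.4964  -0.2319   0.0895   0.4964  -0.2329   0.0445 345.    ] err mm [-1.3  0.4]
top torch [  0.4324  -0.2597   0.1154   0.4314  -0.26     0.0345 222.    ] err mm [-1.6  1. ]
wrist 0.21 top z 0.0151 bottom z -0.0409 mean [ 0.4449 -0.2718] circ [ 0.4345 -0.2603] dia 0.0537 off TCP [0.0581 0.0787]
wrist 0.59 top z 0.0915 bottom z 0.0135 mean [ 0.4862 -0.2375] circ [ 0.4921 -0.2347] dia 0.0414 off TCP [0.1157 0.1044]
wrist 0.62 top z 0.1175 bottom z 0.0135 mean [ 0.4336 -0.2608] circ [ 0.4333 -0.2605] dia 0.0338 off TCP [0.0571 0.0787]
t 37.52 tcp [ 0.3762 -0.3393  0.2356] open 0.932 F [ 0.   0.1 -0.7] tilt 0.64 yang -67.85
None None delta tool mm [0. 0. 0.]
```

View pics/side9.png

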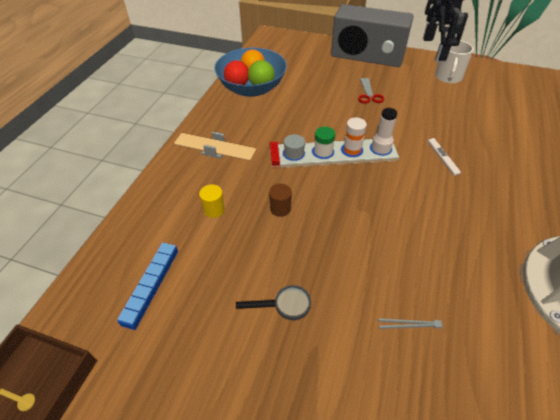

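View pics/top9.png

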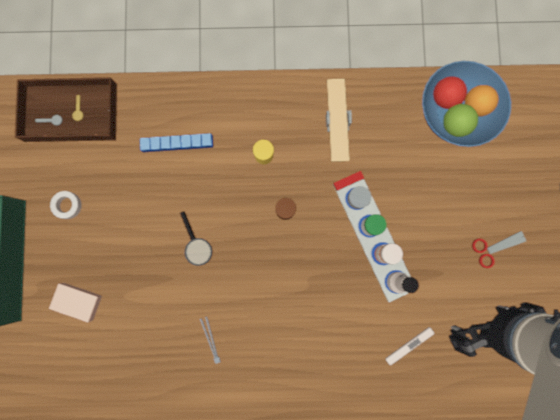

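All four stand on their marks in order: tin (358,197), jar (375,225), bottle (389,254), torch (400,283). The magnifier is still at (198,250), and the arm is clear.

```bash
python3 -c "
from plant import robot
print(robot.sign_off())"
```

```text
the job is handed in; nothing more can be done
None
```

The tin, salve jar, pill bottle and torch now stand upright on marks 1 to 4, running from the red end stop to the far end. I handed the job in at about 37.5 s. I lowered each one until the strip took about 4–7 N, then released it.

- **Final positions:** the top and side cameras put each centre within about 2.5 mm of its mark. The two cameras disagreed in sign, which fits their 2 mm calibration error. Close wrist views taken over the things put them about 1–2 mm from their marks.
- **Missed detections:** the last wrist view did not find the tin, because it was out of frame. It gave one false low-score "jar" at mark 4, which I ignored.
- **Magnifier and look-alikes:** the magnifier and the brown and yellow jars look unmoved in the final pictures.
- **Mishaps:** my first move command had a mistyped distance and did not run, so the arm did not move. The tool also picked up a 0.5–1° tilt after one fast rise, which I partly corrected.

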